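Sweep spilled wheel nuts into the parts tray

ROBOT

A 6-joint arm with a two-finger parallel gripper is mounted at the origin on the work surface. World frame = base frame: x ahead of the robot, y to its left, z up, the work surface at z = 0. Lengths are in m, angles in rad, forces in N, time in s.
With the tool pointing down it reaches from about 0.35 to 0.8 m from the base axis. Payload 7.3 kg.
Tool frame: the origin (TCP) lies between the finger pads; the fingertips stand 25 mm ahead of it and the grasp point (between the pads) lies 6 mm ahead of it (r.tip_extent is the distance from the TCP to the fingertips, in m); z points along the fingers, y is the direction in which the jaws open and shut (so a half turn about z gives the same grasp; the last joint's range is limited). The gripper opens to 85 mm and grips with 20 to 120 N. Pads are 22 mm wide; open, the fingers measure 114 mm over their backs; the gripper's body (76 mm by 85 mm) begins 54 mm behind the grasp point. The pads swing forward as they close: fully open they stand 13 mm farther back than shut.
Start: joints at [0.996, 0.342, 1.524, -0, 1.275, -0.146], TCP at [0.218, 0.477, 0.256] pointing down, gripper open.
Joint ranges: [-2.53, 2.53], [-0.77, 2.02], [0.04, 2.7], [-1, 4.14], [0.28, 2.66], [-3.11, 3.11]. Speed limits (rad/s): [2.57, 2.57, 3.14, 3.14, 3.14, 3.14].

INTERFACE

Orientations are given as a unit quaternion [x, y, z, w].
In Python, from workcell import r, command_gripper, optics gives the robot as it stands. The module is installed in compiled form; this text tells all that it offers. Calls block until the motion is done:
- r.reach(position, orientation): joint-space move of the TCP to a pose.
- r.move_straight(position, orientation=None, speed=0.15, max_force=None): straight line of the TCP; orientation=None keeps the orientation; speed is the mean speed in m/s. With max_force (N) it stops when the force on the tool has changed by that much, and returns True; else False.
- r.movej(angles): joint-space move.
- command_gripper(opening, force=None): finger opening in m; force is the grip in N (None keeps the last); returns when the fingers have stopped.
- r.hold(seconds).
- r.solve_ik(position, orientation): joint angles nearest the present ones, or None.
- r.read_state(): the state.
- optics.get_image(name): name is "scene" or "top" or "wrist"; returns (picture, depth): 400x640x3 uint8, red, green, blue; 400x640 float32, m along the optical axis (not along the pixel's ray), 0 where there is no reading.
- optics.camera_model(name): a dict with "K" (3x3 intrinsics, pixels), "R" (3x3) and "t" (3): a world point X has camera coordinates R X + t; the wrist camera has in their place "tool_from_camera" (4x4, takes a point from camera to tool coordinates, whose origin is the TCP and whose axes are the flange's). Camera axes: x right, y down, z forward; pixel columns grow to the right and rows downward; lengths in m; the calibration is good to about 2 mm. A picture is of the moment at which its call begins: read the wrist's pose just before it. camera_model takes no time and is no camera call.
A pose or a line that the arm cannot do raises r.PlanningError and nothing moves.
- r.finish_job(): hands the job in, once; it reports no verdict.
The state is a dict: "time_s": time; "joint_positions": joint angles; "dq": joint speeds; "tau": joint torques, N m; "eef_pos": TCP position; "eef_rot": TCP orientation; "contact_force": force on the tool from outside, world axes, zero at the start; "torque": the same for the moment, N m; "grip_width": finger opening in m.
Only numpy, scipy, OpenCV 4.12 (cv2) and the standard library are available. Lean on these libraries where they do the work, as an engineer would, in place of code of your own. Each camera call takes 0.05 s, during which the arm holds its last target.

TASK

Wheel nuts have spilled on the parts counter: take the red bench pusher from its blue mat and with it sweep all five nuts into the open-fronted grey tray, until every nut lies wholly inside the mouth. Do not touch the nuts with the hand itself, and leave the oil filter, the yellow can and the carton standing where they are. Then stand the pusher upright back on its mat, centred and lengthwise along it, and let go.

Things in the scene. Friction and masses are not known exactly. Their poses are not given: they have to be found in the camera images.
- pusher: upright bench pusher on the mat, 0.2-0.33 kg. Red blade block 24 (own x) x 100 (own y) x 30 mm high; 4 mm wings at its ends (92 mm apart inside, 30 high) reach forward to own x = +34: the catching side faces +x. On top a dark wooden grip bar 20 thick (x), 80 long (y), from 30 to 86 mm above the foot: grasp across the 20 mm from above. Origin: centre of the block's underside.
- mat: blue parking mat fixed to the bench, 70 mm (own x) by 130 mm (own y) and 2 mm thick, to the left or to the right of the work. The pusher starts on it, its width along the mat's length. Origin: centre of its underside.
- tray: grey open-fronted tray fixed to the bench, mouth facing own -x (roughly the robot). Floor 3 mm thick; side and back walls 4 mm thick, 45 mm high; inside own y -80 to +80 mm, own x -52 (mouth) to +78 mm. A shallow aluminium ramp as wide as the tray climbs from the bench at own x = -82 mm to the floor at the mouth. Origin: on its underside, mid-width, 52 mm inside the mouth.
- filter: bystander: blue oil filter standing upright, 76 mm diameter, 85 mm tall, 0.45 kg, loose. It stands on one side of the tray's mouth. Origin: centre of its underside.
- can: bystander: yellow can standing upright with a paper band, 72 mm diameter (73 mm over the band), 90 mm tall, 0.45 kg, loose. It stands on the other side of the tray's mouth. Origin: centre of its underside.
- carton: bystander: cardboard carton with a paper strip, 70 mm (own x) by 100 mm (own y) by 70 mm tall, 0.5 kg, loose, on the side of the work opposite the mat. Origin: centre of its underside.
- nut0: a loose steel hexagonal truck wheel nut, lying flat on the bench: 27 mm across flats, 31 mm across corners, 22 mm tall, 65 to 105 g. Origin: centre of its underside.
- nut1: a loose steel hexagonal truck wheel nut, lying flat on the bench: 27 mm across flats, 31 mm across corners, 22 mm tall, 65 to 105 g. Origin: centre of its underside.
- nut2: a loose steel hexagonal truck wheel nut, lying flat on the bench: 27 mm across flats, 31 mm across corners, 22 mm tall, 65 to 105 g. Origin: centre of its underside.
- nut3: a loose steel hexagonal truck wheel nut, lying flat on the bench: 27 mm across flats, 31 mm across corners, 22 mm tall, 65 to 105 g. Origin: centre of its underside.
- nut4: a loose steel hexagonal truck wheel nut, lying flat on the bench: 27 mm across flats, 31 mm across corners, 22 mm tall, 65 to 105 g. Origin: centre of its underside.

How it is judged:
On the way:
1. all five nuts lie wholly inside the tray (x of nut0 in the frame of tray between -0.036 and 0.08 m and y of nut0 in the frame of tray between -0.08 and 0.08 m and height (world z) of each of nut0, nut1, nut2, nut3, nut4 below 0.045 m and x of nut1 in the frame of tray between -0.036 and 0.08 m and y of nut1 in the frame of tray between -0.08 and 0.08 m and x of nut2 in the frame of tray between -0.036 and 0.08 m and y of nut2 in the frame of tray between -0.08 and 0.08 m and x of nut3 in the frame of tray between -0.036 and 0.08 m and y of nut3 in the frame of tray between -0.08 and 0.08 m and x of nut4 in the frame of tray between -0.036 and 0.08 m and y of nut4 in the frame of tray between -0.08 and 0.08 m), for 0.2 s.
At the end, for the whole second after the job is handed in: All five nuts rest wholly inside the tray (centres 16 mm or more inside the mouth, below 45 mm); the pusher rests upright on its mat, its centre within 25 mm across and 30 mm along of the mat's centre, its width within 0.35 rad of the mat's length, either way round (all of step 1 and linear speed of each of nut0, nut1, nut2, nut3, nut4, pusher below 0.02 m/s and x of pusher in the frame of mat between -0.025 and 0.025 m and y of pusher in the frame of mat between -0.03 and 0.03 m and angle between the y axis of pusher and the y axis of mat, either way round below 0.35 rad and angle between pusher's own z axis and vertical below 0.1 rad and height (world z) of pusher below 0.008 m); the robot touches nothing.
It fails at once if the oil filter is shifted by more than 20 mm or knocked over (distance of filter from where it was at the start of the episode above 0.02 m or angle between filter's own z axis and vertical above 0.3 rad).
It fails at once if the yellow can is shifted by more than 20 mm or knocked over (distance of can from where it was at the start of the episode above 0.02 m or angle between can's own z axis and vertical above 0.3 rad).
It fails at once if the carton is shifted by more than 20 mm or knocked over (distance of carton from where it was at the start of the episode above 0.02 m or angle between carton's own z axis and vertical above 0.3 rad).
It fails at once if a nut is touched by the robot itself (hand or arm) rather than by the pusher (contact force between any of nut0, nut1, nut2, nut3, nut4 and the fingers above 0.3 N or contact force between any of nut0, nut1, nut2, nut3, nut4 and the arm above 0.3 N).
It also fails if it takes over 61 s, if anything falls off the work surface, if the arm or the gripper's body presses on something with over 40 N, if the wrist force passes 120 N, or if a joint passes its speed limit or range.

## Working session

There is one attempt and no reset: what is moved stays moved. The work goes in short steps, each a Python script; the robot and the scene stay as the last script left them, time stands still between calls to the robot, and variables do not carry over. Pictures are saved under pics/ and viewed, and the job is handed in when it is done.

```bash
mkdir -p pics; python3 - <<'E'
from workcell import r, command_gripper, optics
import numpy as np, cv2
for n in("top","scene"):
    im,d=optics.get_image(n); cv2.imwrite(f"pics/{n}0.png",im[...,::-1]); np.save(f"pics/{n}0.npy",d); m=optics.camera_model(n); print(n,m)
s=r.read_state();print(s['time_s'],s['eef_pos'],s['eef_rot'],s['grip_width'],r.tip_extent)
E
```

```text
top {'K': array([[399.75088973,   0.        , 319.25635458],
       [  0.        , 399.75088973, 198.69385559],
       [  0.        ,   0.        ,   1.        ]]), 'R': array([[ 0.01583443, -0.99979625,  0.01251882],
       [-0.99711302, -0.01671937, -0.07406817],
       [ 0.07426238, -0.01130985, -0.9971746 ]]), 't': array([-0.0244887 ,  0.57895568,  0.91808841])}
scene {'K': array([[416.10827412,   0.        , 317.89598578],
       [  0.        , 416.10827412, 197.4753116 ],
       [  0.        ,   0.        ,   1.        ]]), 'R': array([[ 0.60592302,  0.79540504, -0.01371563],
       [ 0.64176272, -0.49892453, -0.5824216 ],
       [-0.47010414,  0.34410048, -0.81277116]]), 't': array([-0.35787108, -0.33067827,  1.28650052])}
0.1 [0.21809594 0.47721773 0.25570291] [ 2.12758175e-01  9.77104649e-01 -6.35750093e-04 -2.42766120e-04] 0.08551609644092129 0.025
```

View pics/top0.png

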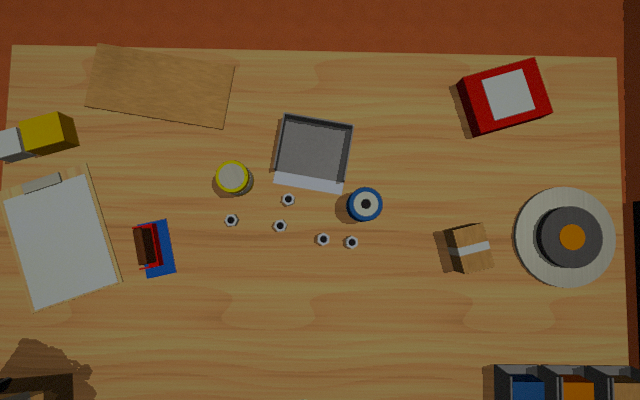

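View pics/scene0.png

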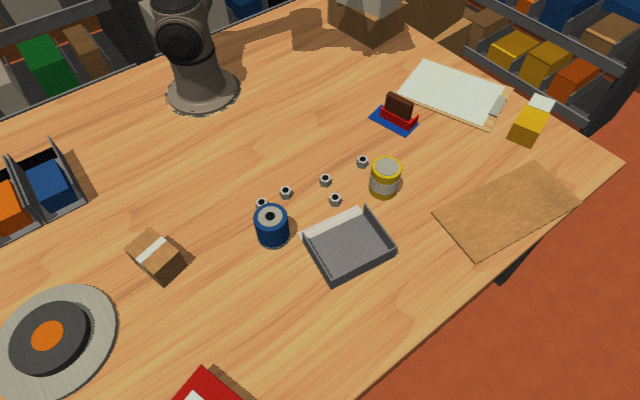

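```bash
python3 - <<'E'
import cv2
im=cv2.imread("pics/top0.png")
cv2.imwrite("pics/c1.png",cv2.resize(im[100:260,205:395],None,fx=4,fy=3.75,interpolation=cv2.INTER_CUBIC)[:, :])
cv2.imwrite("pics/c2.png",cv2.resize(im[210:285,120:190],None,fx=8,fy=8,interpolation=cv2.INTER_CUBIC))
cv2.imwrite("pics/c3.png",cv2.resize(im[210:285,425:505],None,fx=7,fy=7,interpolation=cv2.INTER_CUBIC))
E
```

```text
(no output)
```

View pics/c1.png

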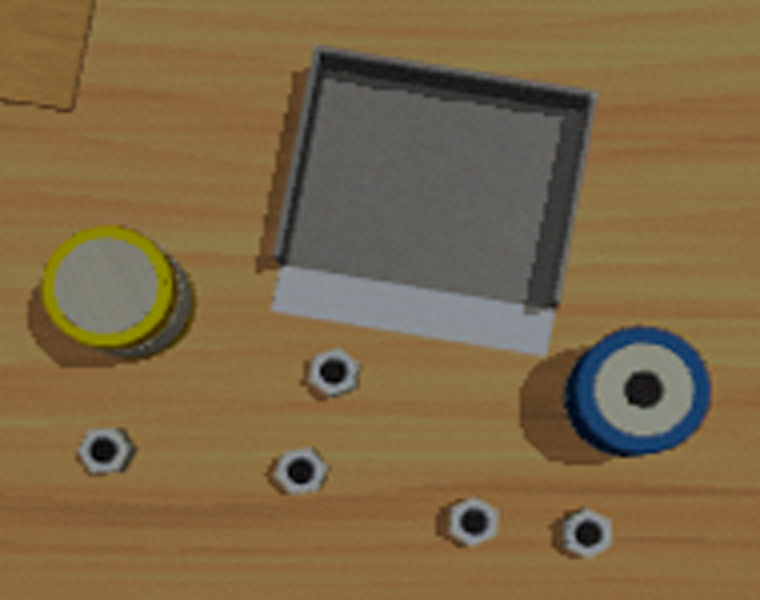

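View pics/c2.png

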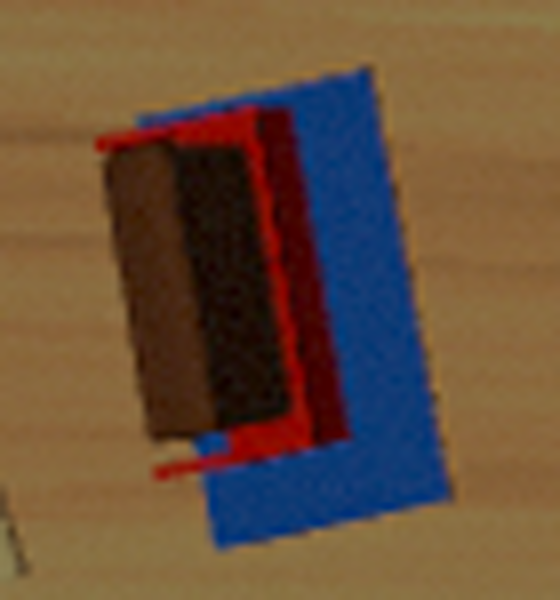

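```bash
cat > h.py <<'E'
from workcell import r, command_gripper, optics
import numpy as np, cv2
from scipy.spatial.transform import Rotation as Rn
m=optics.camera_model("top")
def w(u,v,z,m=m):
    d=m["R"].T@(np.linalg.inv(m["K"])@[u,v,1]); c=-m["R"].T@m["t"]
    return (c+d*(z-c[2])/d[2])[:2]
E
python3 - <<'E'
from h import *
np.set_printoptions(precision=4,suppress=True)
def c1(u,v,z): return w(205+(u+.5)/4-.5,100+(v+.5)/3.75-.5,z)
def c2(u,v,z): return w(120+(u+.5)/8-.5,210+(v+.5)/8-.5,z)
for p in[(104,450),(333,372),(300,471),(472,522),(586,533)]: print("nut",c1(*p,.022))
print("ramp",c1(272,311,0),c1(547,356,0)); print("mouth floor/wall",c1(280,265,.003),c1(557,306,.003)); print("back top",c1(319,48,.045),c1(595,93,.045))
print("can",c1(108,287,.09),"filt",c1(639,390,.085))
for p in[(140,118),(372,68),(452,500),(218,548)]: print("mat",c2(*p,.002))
for p in[(262,110),(312,445),(97,143),(155,473)]: print("blade",c2(*p,.032))
for p in[(292,108),(348,437)]: print("bladeb",c2(*p,.002))
for p in[(105,150),(178,142),(215,430),(150,438)]: print("grip",c2(*p,.088))
d=np.load("pics/top0.npy")
print(d[260,300], (m["R"]@[*w(300,260,0),0]+m["t"])[2], d[238,142],(m["R"]@[*w(142,238,.088),.088]+m["t"])[2])
E
```

```text
nut [0.5268 0.1911]
nut [0.5777 0.0586]
nut [0.5156 0.0765]
nut [ 0.4855 -0.0244]
nut [ 0.4797 -0.091 ]
ramp [0.618  0.0976] [ 0.5917 -0.0684]
mouth floor/wall [0.6474 0.0932] [ 0.6238 -0.0738]
back top [0.7774 0.0696] [ 0.7521 -0.0914]
can [0.6203 0.1777] filt [ 0.5654 -0.1134]
mat [0.5125 0.4165]
mat [0.5284 0.3486]
mat [0.4017 0.3195]
mat [0.3867 0.3874]
blade [0.5152 0.3685]
blade [0.42   0.3498]
blade [0.505  0.4152]
blade [0.4115 0.394 ]
bladeb [0.5162 0.3717]
bladeb [0.4196 0.3508]
grip [0.5034 0.3876]
grip [0.5059 0.3681]
grip [0.429  0.3545]
grip [0.4266 0.3717]
0.9495901 0.950003205571305 0.8627035 0.8620552924377227
```

View pics/c3.png

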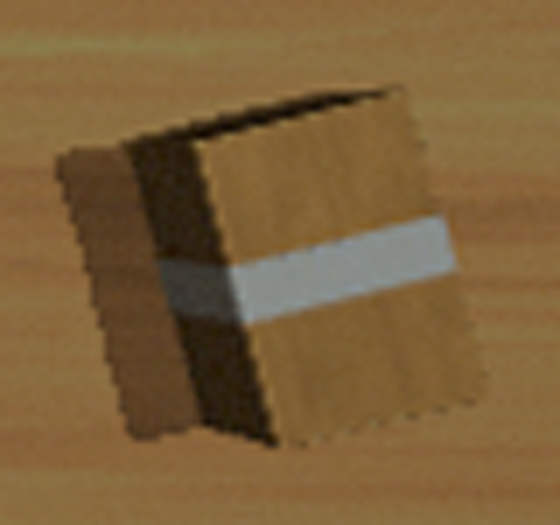

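```bash
cat >> h.py <<'E'
O=np.array([.6855,.0018]); TY=-.153
ex=np.array([np.cos(TY),np.sin(TY)]); ey=np.array([-ex[1],ex[0]])
MAT=np.array([.4573,.3680]); MY=.226
P0=np.array([.4657,.3707]); PY=np.pi/2+.207
H=.068
S=-1
def ori(yaw):
    y=S*np.array([np.cos(yaw),np.sin(yaw),0]); z=np.array([0,0,-1.]); x=np.cross(y,z)
    return Rn.from_matrix(np.c_[x,y,z]).as_quat()
def tr(u,t): return O+u*ex+t*ey
def pose(xy,foot): return [xy[0],xy[1],foot+H]
def st():
    s=r.read_state(); print("t=%.2f"%s['time_s'],np.round(s['eef_pos'],4),"w %.4f"%s['grip_width'],"F",np.round(s['contact_force'],1),"q",np.round(s['joint_positions'],2)); return s
FL=TY-np.pi/2; FR=TY+np.pi/2
E
python3 - <<'E'
import h
from h import *
for s in(1,-1):
    h.S=s
    for n,xy,y in[("pick",P0,PY),("L0",tr(-.195,.225),FL),("L1",tr(-.195,.067),FL),("f0",tr(-.27,.025),TY),("f1",tr(-.03,.025),TY),("R0",tr(-.205,-.185),FR),("R1",tr(-.205,-.065),FR),("f0",tr(-.27,-.022),TY),("f1",tr(-.045,-.022),TY),("matA",MAT,MY+np.pi/2),("matB",MAT,MY-np.pi/2)]:
        print(s,n,xy.round(3),[None if q is None else np.round(q,2) for q in (r.solve_ik(pose(xy,f),ori(y)) for f in (.004,.11))])
E
```

```text
1 pick [0.466 0.371] [array([ 0.54,  0.66,  1.54, -0.  ,  0.94, -1.23]), array([ 0.54,  0.54,  1.44, -0.  ,  1.17, -1.23])]
1 L0 [0.527 0.254] [array([ 0.32,  0.65,  1.57, -0.  ,  0.92,  2.04]), array([ 0.32,  0.52,  1.47, -0.  ,  1.16,  2.04])]
1 L1 [0.503 0.098] [array([ 0.04,  0.55,  1.78, -0.  ,  0.81,  1.77]), array([ 0.04,  0.4 ,  1.67, -0.  ,  1.07,  1.77])]
1 f0 [0.422 0.068] [array([-0.02,  0.44,  2.01, -0.  ,  0.7 ,  0.13]), array([-0.02,  0.26,  1.89, -0.  ,  0.99,  0.13])]
1 f1 [0.66  0.031] [array([-0.07,  0.76,  1.33, -0.  ,  1.05,  0.08]), array([-0.07,  0.65,  1.22, -0.  ,  1.27,  0.08])]
1 R0 [ 0.455 -0.15 ] [array([-0.48,  0.5 ,  1.88, -0.  ,  0.76, -1.9 ]), array([-0.48,  0.34,  1.76, -0.  ,  1.04, -1.9 ])]
1 R1 [ 0.473 -0.031] [array([-0.23,  0.5 ,  1.89, -0.  ,  0.76, -1.65]), array([-0.23,  0.33,  1.78, -0.  ,  1.03, -1.65])]
1 f0 [0.415 0.021] [array([-0.13,  0.42,  2.04, -0.  ,  0.68,  0.02]), array([-0.13,  0.24,  1.92, -0.  ,  0.98,  0.02])]
1 f1 [ 0.638 -0.013] [array([-0.14,  0.73,  1.4 , -0.  ,  1.01,  0.01]), array([-0.14,  0.61,  1.3 , -0.  ,  1.23,  0.
[... 738 characters left out ...]
 -3.01])]
-1 f1 [0.66  0.031] [array([-0.07,  0.76,  1.33, -0.  ,  1.05, -3.06]), array([-0.07,  0.65,  1.22, -0.  ,  1.27, -3.06])]
-1 R0 [ 0.455 -0.15 ] [array([-0.48,  0.5 ,  1.88, -0.  ,  0.76,  1.25]), array([-0.48,  0.34,  1.76, -0.  ,  1.04,  1.25])]
-1 R1 [ 0.473 -0.031] [array([-0.23,  0.5 ,  1.89, -0.  ,  0.76,  1.5 ]), array([-0.23,  0.33,  1.78, -0.  ,  1.03,  1.5 ])]
-1 f0 [0.415 0.021] [None, None]
-1 f1 [ 0.638 -0.013] [None, None]
-1 matA [0.457 0.368] [array([ 0.55,  0.65,  1.57, -0.  ,  0.93,  1.89]), array([ 0.55,  0.52,  1.46, -0.  ,  1.16,  1.89])]
-1 matB [0.457 0.368] [array([ 0.55,  0.65,  1.57, -0.  ,  0.93, -1.25]), array([ 0.55,  0.52,  1.46, -0.  ,  1.16, -1.25])]
```

```bash
sed -i 's/^S=-1/S=1/' h.py; python3 - <<'E'
from h import *
r.reach(pose(P0,.06),ori(PY)); st()
r.move_straight(pose(P0,.002),speed=.12); 
command_gripper(.0,80); st()
r.move_straight(pose(P0,.12),speed=.2); st()
r.reach(pose(tr(-.195,.225),.12),ori(FL)); st()
r.move_straight(pose(tr(-.195,.225),.03),speed=.2); st()
for n in("top","scene"):
    im,d=optics.get_image(n); cv2.imwrite(f"pics/{n}1.png",im[...,::-1])
E
```

```text
t=1.24 [0.4653 0.3712 0.1283] w 0.0854 F [-0.9 -0.1 -0.1] q [ 0.54  0.59  1.49  0.    1.06 -1.23]
t=2.49 [0.4657 0.3707 0.0701] w 0.0190 F [ 0.2 -0.1  0.2] q [ 0.54  0.66  1.54  0.    0.94 -1.23]
t=3.23 [0.465  0.3703 0.1866] w 0.0193 F [-0.6 -1.  -2.6] q [ 0.54  0.53  1.42 -0.    1.19 -1.23]
t=5.99 [0.527  0.254  0.1879] w 0.0191 F [ 0.3 -0.6 -1.5] q [0.32 0.51 1.45 0.   1.18 2.04]
t=6.59 [0.5276 0.2542 0.0987] w 0.0191 F [ 0.  -0.8 -2.7] q [0.32 0.61 1.55 0.   0.98 2.04]
```

```bash
python3 - <<'E'
import cv2,numpy as np
a=cv2.imread("pics/top1.png")[100:290,100:400];b=cv2.imread("pics/scene1.png")[60:240,240:520]
cv2.imwrite("pics/d1.png",np.vstack([cv2.resize(a,(600,300)),cv2.resize(b,(600,300))]))
E
```

```text
(no output)
```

View pics/d1.png

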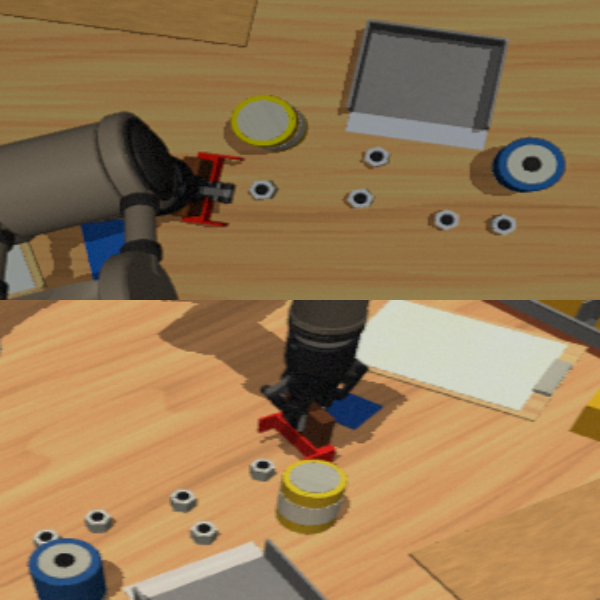

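```bash
cat >> h.py <<'E'
def snap(k,crop=(100,290,190,420)):
    im,_=optics.get_image("top"); a,b,c,d=crop
    cv2.imwrite(f"pics/{k}.png",cv2.resize(im[a:b,c:d,::-1],None,fx=3,fy=3,interpolation=cv2.INTER_CUBIC))
E
python3 - <<'E'
from h import *
r.move_straight(pose(tr(-.195,.225),.004),speed=.1); st()
r.move_straight(pose(tr(-.195,.067),.004),speed=.09); st()
r.move_straight(pose(tr(-.195,.075),.004),speed=.1)
r.move_straight(pose(tr(-.195,.075),.065),speed=.2)
r.reach(pose(tr(-.28,.025),.065),ori(TY)); st()
snap("e1")
E
```

```text
t=7.10 [0.5272 0.2539 0.0723] w 0.0192 F [ 0.9  0.4 -1.4] q [ 0.32  0.65  1.57 -0.    0.92  2.04]
t=9.01 [0.5029 0.098  0.0719] w 0.0195 F [ 0.7 -0.5 -2. ] q [ 0.04  0.55  1.78 -0.    0.81  1.77]
t=11.18 [0.4125 0.0692 0.1326] w 0.0191 F [-0.8  0.3 -1.4] q [-0.02  0.31  1.97  0.    0.86  0.14]
```

View pics/e1.png

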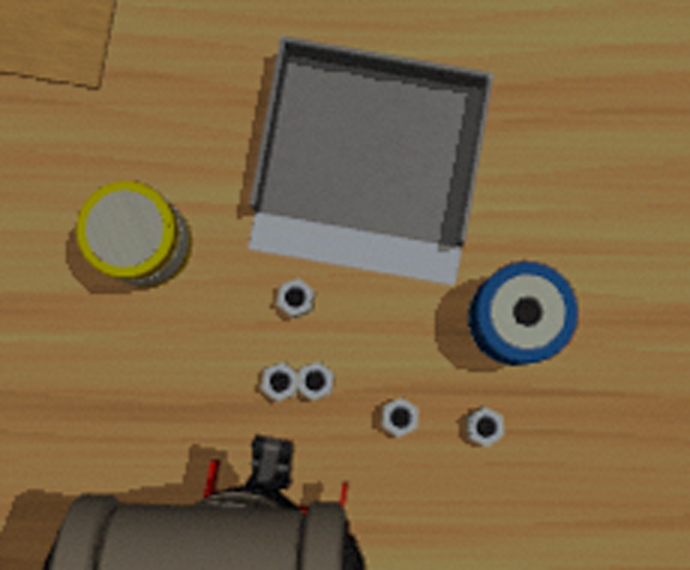

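```bash
python3 - <<'E'
from h import *
for u,v in[(279,382),(315,381),(295,298),(400,418),(485,427)]:
    p=w(190+(u+.5)/3-.5,100+(v+.5)/3-.5,.022)-O; print(round(p@ex,4),round(p@ey,4))
r.move_straight(pose(tr(-.28,.025),.004),speed=.15); st()
r.move_straight(pose(tr(-.125,.025),.004),speed=.09)
r.move_straight(pose(tr(-.085,.022),.008),speed=.08)
r.move_straight(pose(tr(-.028,.022),.008),speed=.08); st()
r.move_straight(pose(tr(-.06,.022),.010),speed=.15)
r.move_straight(pose(tr(-.06,.022),.075),speed=.2)
r.reach(pose(tr(-.215,-.09),.12),ori(.7)); 
r.reach(pose(tr(-.205,-.185),.08),ori(FR)); st()
snap("e2")
E
```

```text
-0.1822 0.0402
-0.1767 0.0128
-0.1155 0.0394
-0.1939 -0.0573
-0.1897 -0.1236
t=11.78 [0.4129 0.0692 0.0722] w 0.0186 F [-0.1  0.  -2. ] q [-0.02  0.42  2.03  0.    0.68  0.14]
t=15.18 [0.661  0.0279 0.076 ] w 0.0190 F [-0.   0.3 -2.3] q [-0.07  0.76  1.32 -0.    1.06  0.08]
t=17.89 [ 0.4551 -0.1494  0.1477] w 0.0190 F [-0.3 -0.6 -1.7] q [-0.48  0.38  1.8   0.    0.96 -1.89]
```

View pics/e2.png

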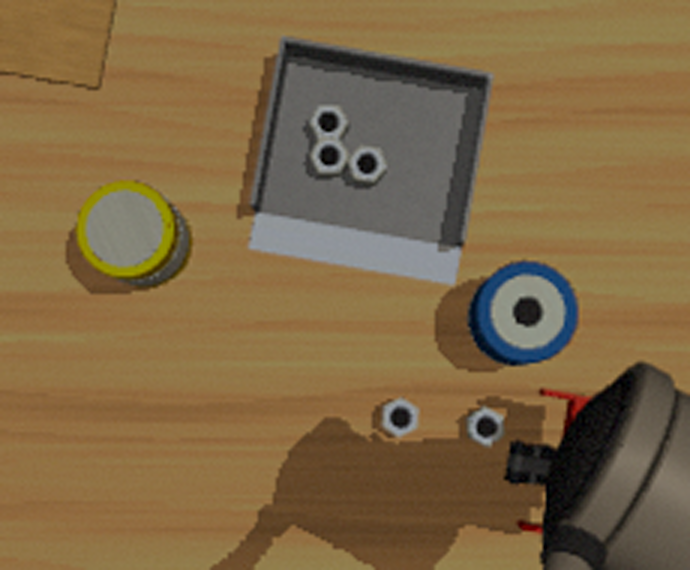

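Three nuts are in the tray, around (330,140) and well inside; the other two are still at (400,418) and (485,427). I'll do the right side next.

```bash
python3 - <<'E'
from h import *
r.move_straight(pose(tr(-.205,-.185),.004),speed=.15); st()
r.move_straight(pose(tr(-.205,-.065),.004),speed=.09); st()
r.move_straight(pose(tr(-.205,-.073),.004),speed=.1)
r.move_straight(pose(tr(-.205,-.073),.065),speed=.2)
r.reach(pose(tr(-.28,-.022),.065),ori(TY)); st()
snap("e3")
E
```

```text
t=18.60 [ 0.4553 -0.1498  0.0726] w 0.0191 F [ 0.2 -0.7 -2.3] q [-0.48  0.5   1.87  0.    0.77 -1.9 ]
t=20.08 [ 0.4729 -0.0314  0.0719] w 0.0191 F [-0.1 -0.  -2.2] q [-0.23  0.5   1.89  0.    0.76 -1.65]
t=22.28 [0.4053 0.0227 0.1326] w 0.0193 F [-0.5 -1.3 -2.7] q [-0.13  0.29  2.   -0.    0.85  0.02]
```

View pics/e3.png

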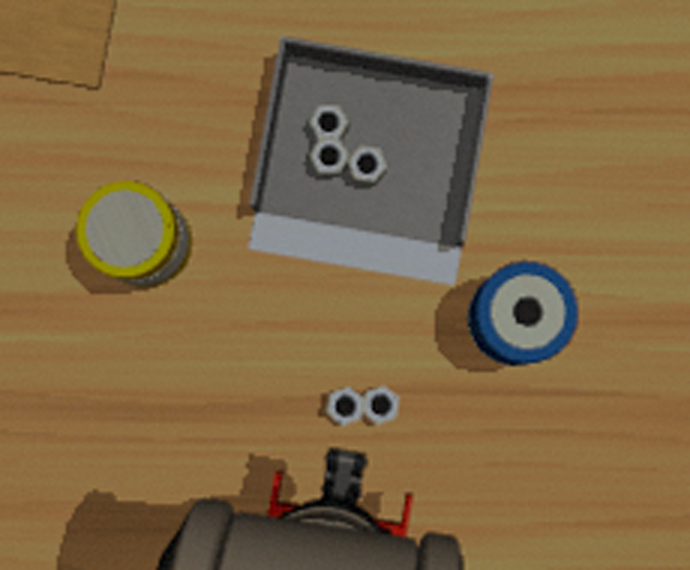

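```bash
python3 - <<'E'
from h import *
r.move_straight(pose(tr(-.28,-.022),.004),speed=.15); st()
r.move_straight(pose(tr(-.125,-.022),.004),speed=.09)
r.move_straight(pose(tr(-.085,-.022),.008),speed=.08)
r.move_straight(pose(tr(-.04,-.022),.008),speed=.08); st()
r.move_straight(pose(tr(-.06,-.022),.010),speed=.15)
r.move_straight(pose(tr(-.06,-.022),.12),speed=.2)
r.reach(pose(MAT+[0,-.12],.14),ori(MY-np.pi/2)); st()
r.reach(pose(MAT,.06),ori(MY-np.pi/2)); st()
snap("e4",(100,290,100,330))
E
```

```text
t=22.89 [0.4057 0.0227 0.0722] w 0.0191 F [ 0.6 -0.4 -2.6] q [-0.13  0.41  2.07  0.    0.67  0.02]
t=26.13 [ 0.6425 -0.0138  0.0759] w 0.0195 F [-0.5 -0.1 -2.2] q [-0.14  0.73  1.39  0.    1.03  0.01]
t=28.61 [0.4576 0.2476 0.2075] w 0.0190 F [-0.4  0.4 -3. ] q [ 0.35  0.38  1.61 -0.    1.15  1.69]
t=29.24 [0.4574 0.3679 0.1273] w 0.0194 F [-0.8  0.5 -3.7] q [ 0.55  0.58  1.52 -0.    1.05  1.89]
```

View pics/e4.png

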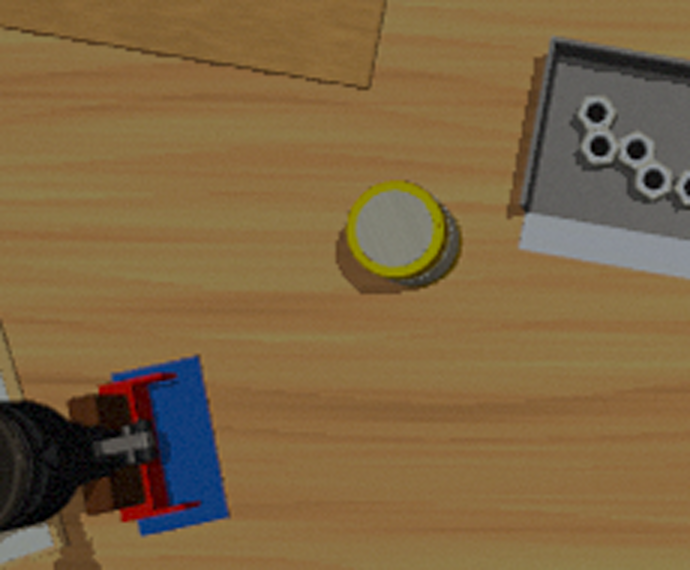

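```bash
python3 - <<'E'
from h import *
snap("e5")
hit=r.move_straight(pose(MAT,.000),speed=.05,max_force=5); print(hit); st()
E
```

```text
True
t=30.42 [0.4571 0.3679 0.0701] w 0.0188 F [-0.3 -0.   4.3] q [0.55 0.65 1.57 0.   0.92 1.89]
```

View pics/e5.png

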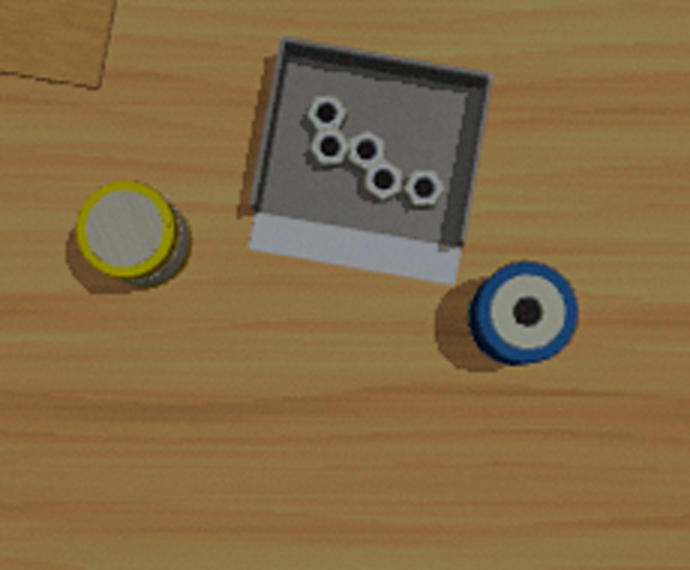

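All five nuts are inside the tray; the nearest ones, at (384,181) and (424,188), are well past the mouth line at row 215–245. The pusher touched down on the mat at the expected height, so I'll release it and check.

```bash
python3 - <<'E'
from h import *
for u,v in[(326,112),(329,147),(366,150),(384,181),(424,188)]:
    p=w(190+(u+.5)/3-.5,100+(v+.5)/3-.5,.025)-O; print(round(p@ex,4),round(p@ey,4))
command_gripper(.085); st()
s=r.read_state(); r.move_straight([*s['eef_pos'][:2],.2],speed=.15)
r.reach([.22,.40,.28],ori(MY-np.pi/2)); st()
im,_=optics.get_image("top"); cv2.imwrite("pics/f1.png",cv2.resize(im[200:290,110:200,::-1],None,fx=6.5,fy=6.5,interpolation=cv2.INTER_CUBIC)); cv2.imwrite("pics/f2.png",im[...,::-1])
E
```

```text
0.0334 0.0406
0.0062 0.0335
0.0088 0.0044
-0.0131 -0.0138
-0.0132 -0.0457
t=31.07 [0.4562 0.3673 0.0688] w 0.0850 F [0.1 1.  0.4] q [0.55 0.65 1.57 0.   0.92 1.89]
t=33.08 [0.2208 0.4001 0.2795] w 0.0849 F [ 0.2 -0.2 -0.8] q [ 0.9   0.2   1.66 -0.    1.29  2.24]
```

View pics/f1.png

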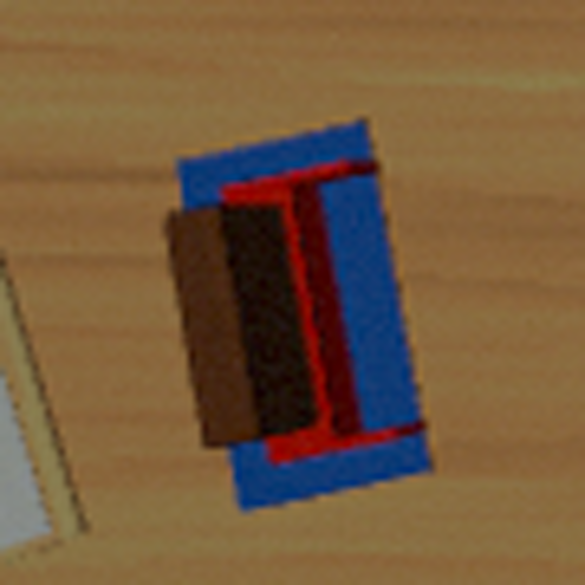

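View pics/f2.png

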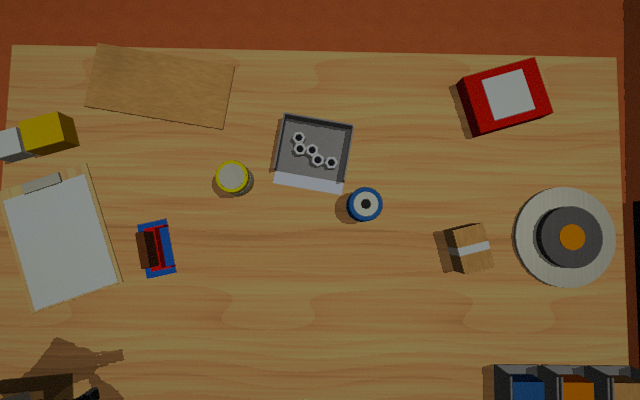

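```bash
python3 - <<'E'
from h import *
f=w(110+340/6.5,200+308/6.5,.002); a=MY-np.pi/2; c=f-.012*np.array([np.cos(a),np.sin(a)])
d=c-MAT; print(c, "along",d@[np.cos(MY),np.sin(MY)],"across",d@[np.sin(MY),-np.cos(MY)])
r.finish_job()
E
```

```text
[0.45627285 0.36605239] along -0.0014374528458363713 across 0.0016679160617945066
the job is handed in; nothing more can be done
```

All five nuts are in the tray and the pusher is back upright on its mat. I handed the job in after about 33 s of the 61 s allowed.

**Sweeping:** I pushed the left-hand nut sideways up to its neighbour, then swept those two and a third into the tray. I did the same with the two nuts on the right. The hand stayed above nut height while sweeping, and the tool never read more than about 5 N.

**Nuts:** In the last pictures their centres lie between -13 and +33 mm in tray x, where at least -36 mm is required. In tray y they lie between -46 and +41 mm, within the ±80 mm allowed.

**Pusher:** It rests about 2 mm from the mat's centre both ways and lies lengthwise along it. Its catching side now faces the work, the other way round from the start, which the task allows. The gripper is open and clear of it.

**Bystanders:** The filter, can and carton appear at the same pixels as at the start. I compared them by eye and did not measure their shift.

None of my checks failed or disagreed.

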